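Lengthen the short easel leg by one hole

TASK

The tabletop easel lies on its face with its two telescoping legs upward, and the leg with the orange button and foot is one hole shorter than the blue one. Press the orange button fully down in its hole, then slide it with its leg outward (toward the foot) to the next hole and let it pop up there, so that both legs are equally long. Do not change the length of the blue leg.

Things in the scene. Friction and masses are not known exactly. Their poses are not given: they have to be found in the camera images.
- orange_cap (a point): Centre of the top of the orange button: a round cap (24 mm diameter, 20 mm tall, white dot on top) on a thin neck over an aluminium tube. Cap top 82 mm above the table, underside 16 mm above the tube. z is up, x points along the leg to its foot, the way it slides out. Pinch the cap across its sides or push on its top; the button travels with the leg.
- orange_leg (a joint): Slide-out of the orange leg (orange rubber foot), m: 0 in the first hole (start), 0.045 in the second (next), 0.090 in the third; about 1 N of friction when the button is down, locked with 1.5 mm of play when it is up in a hole. Its outer tube (40 mm wide, 220 mm long, top 46 mm above the table, slot with three 26 mm holes) is fixed on the easel's 240 x 230 mm plywood panel, which is fixed to the table.
- orange_button (a joint): How far the orange button is pressed down, m: 0 up in a hole, 0.014 at the bottom stop; sprung, 4 N at the top, 8 N at the bottom. From 0.011 on it slides freely under the tube's wall. Let go within 6 mm of a hole's centre it pops up and draws the leg into place; elsewhere it stays down at about 0.010.
- blue_leg (a joint): Slide-out of the other leg (blue button, blue rubber foot; same build, parallel, 130 mm to the left or right of the orange one), m: 0.045, as its button is in its second hole, and it stays there.

How it is judged:
By the outcome, as a careful person would: the job done as asked, in the order asked, and still so for the second after the job is handed in, with the robot touching nothing.
It also fails if it takes over 29 s, if anything falls off the work surface, if the arm or the gripper's body presses on something with over 40 N, if the wrist force passes 120 N, or if a joint passes its speed limit or range.

ROBOT

A 6-joint arm with a two-finger parallel gripper is mounted at the origin on a cart in front of the work surface, level with it; the furniture and walls round the work are solid. World frame = base frame: x ahead of the robot, y to its left, z up, the work surface at z = 0. Lengths are in mm, angles in rad, forces in N, time in s.
With the tool pointing down it reaches from about 275 to 750 mm from the base axis. Payload 10.2 kg.
Tool frame: the origin (TCP) lies between the finger pads; the fingertips stand 17 mm ahead of it and the grasp point (between the pads) lies 2 mm behind it (tips_ahead is the distance from the TCP to the fingertips, in mm); z points along the fingers, y is the line along which they close (so a half turn about z gives the same grasp; the last joint's range is limited). The gripper opens to 85 mm and grips with 20 to 120 N. Pads are 22 mm wide; open, the fingers measure 114 mm over their backs; the gripper's body (76 mm by 85 mm) begins 54 mm behind the grasp point. The pads swing forward as they close: fully open they stand 13 mm farther back than shut.
Start: joints at [0.997, 0.313, 1.498, -0, 1.331, -0.223], TCP at [180.429, 493.028, 248.294] pointing down, gripper open.
Joint ranges: [-2.94, 2.94], [-0.97, 2.17], [0.19, 2.56], [-1.23, 4.37], [0.02, 3.11], [-2.88, 2.88]. Speed limits (rad/s): [2.39, 2.39, 3.01, 3.14, 3.14, 3.14].

INTERFACE

Orientations are given as a unit quaternion [w, x, y, z].
In Python, from rig import sense, capture, finish_job, boxes_of, tips_ahead gives the robot as it stands.
- The arm moves only by the tool drive_tool, never from a script. Its argument "commands" is text: rows parted by semicolons, each of 7 numbers parted by spaces: the shift along the world's x, y, z in units of 0.1 m (1.0 is 0.1 m), then the turn, a rotation vector about the world's x, y, z in units of pi/4 rad (1.0 is pi/4 rad), then the opening in per cent of the stroke, from 0 (shut) to 100 (fully open). A call has 1 to 20 rows; each row shifts and turns the commanded pose from where the row before left it; what a row does not reach is not made up. A row lasts 1/12 s, in which the tool goes at most 41.7 mm and 7.16 degrees, less where a joint would pass 70% of its speed; a pose out of reach is approached as far as the arm can. A call with a number of a shift or a turn outside -1 to 1 is refused whole. A call with a gripper value outside its range is refused whole. The fingers move at their own pace and stop on an object; "force" is the grip in N (left out, the last holds). Time passes only in rows, so rows that do not move let the fingers close. It gives the time, the measured TCP pose, the force, the opening and the grip force at its end, in the units of the state.
- sense(): the state, without advancing time (a new reading comes with each control period).
- capture(name): name is "side" or "top"; returns a dict with "pixels" (400x640x3 uint8, blue, green, red), "fov_y" (degrees; the focal length in pixels is half the picture's height over the tangent of half this angle, whatever the lens; pixels are square), "cx", "cy" (the principal point, pixels), "position" and "attitude" of the camera in the world. Camera axes: x right, y down, z forward; pixel columns grow to the right and rows downward; lengths in mm; the calibration is good to about 2 mm. A picture is of the moment at which its call begins. There is no depth.
- finish_job(): hands the job in; it is judged then, once.
Trained networks look in a picture, given as the dict that the camera call returned (one of the last four; its "shot" number tells which), for a name from the list of things; names that differ only in an ending like _2 or _b are one class to them, and where a whole thing is asked for, a point or a joint stands for the part that bears it (a point fixed in the world has none). Each returns a list of dicts, best first, with "confidence" (0 to 1); they miss things now and then, are a little off and sometimes report something else, mostly with a low value. They report only what shows in the picture. A call takes as long as a camera call.
- boxes_of(picture, name): "position" ([column, row] in pixels, amid what is visible of it).
The state is a dict: "time_s": time; "joints": joint angles; "dq": joint speeds; "tau": joint torques, N m; "eef_pos": TCP position; "ee_rot": TCP orientation; "force": force on the tool from outside, world axes, zero at the start; "wrist_torque": the same for the moment, N m; "grip_width": opening from 0.0 (shut) to 1.0 (fully open); "grip_force": force on a finger pad.
Only numpy, scipy, OpenCV 4.12 (cv2) and the standard library are available. Lean on these libraries where they do the work, as an engineer would, in place of code of your own. Each camera call takes 0.05 s, during which the arm holds its last target. There are 200 camera calls.

## Working session

There is one attempt and no reset: what is moved stays moved. The work goes in short steps, Python scripts to look and compute and a tool call to move; the robot and the scene stay as the last step left them, time stands still between calls to the robot, and variables do not carry over. Pictures are saved under pics/ and viewed, at most 10 in all, crops included, and the job is handed in when it is done.

Besides the shell and the picture viewer there is one more tool, called by a JSON object that holds its "fn" and its "kwargs". drive_tool: Moves the arm, as the interface text tells. Shifts and turns lie within -1 to 1; 1 stands for 0.1 m of shift or pi/4 rad of turn. Its arguments: {"type":"object","properties":{"commands":{"type":"string"},"force":{"type":"number"}},"required":["commands"]}

```bash
mkdir -p pics
cat > h.py <<'E'
import numpy as np, cv2
from rig import *
from scipy.spatial.transform import Rotation as R
def cam(p):
    a=np.array(p["attitude"],float)
    M=a if a.shape==(3,3) else R.from_quat(np.r_[a[1:],a[0]]).as_matrix()
    f=200/np.tan(np.radians(p["fov_y"])/2)
    return f,M,np.array(p["position"],float)
def at_z(p,uv,z):
    f,M,c=cam(p); d=M@np.array([(uv[0]-p["cx"])/f,(uv[1]-p["cy"])/f,1])
    return c+d*(z-c[2])/d[2]
def proj(p,X):
    f,M,c=cam(p); q=M.T@(np.array(X)-c); return [p["cx"]+f*q[0]/q[2],p["cy"]+f*q[1]/q[2]]
E
python3 - <<'E'
from h import *
print(sense()); print(tips_ahead)
for n in("top","side"):
    p=capture(n); cv2.imwrite(f"pics/{n}1.png",p["pixels"]); print(n,p["attitude"],p["position"],p["fov_y"],p["cx"],p["cy"])
    for k in("orange_cap","orange_leg","blue_leg"):
        for b in boxes_of(p,k)[:3]: print(k,b,at_z(p,b["position"],82).round(1))
E
```

```text
{'time_s': 0.0, 'joints': array([ 9.96572210e-01,  3.13467819e-01,  1.49844787e+00,  3.70371634e-07,
        1.33104693e+00, -2.23381163e-01]), 'dq': array([ 0.00149916, -0.00010455, -0.00012787,  0.00060681,  0.00040908,
        0.00100919]), 'tau': array([ 1.78733485e-04, -4.12270725e+01, -2.59742653e+01, -1.92038297e-04,
        4.17847827e-03, -8.63827495e-06]), 'eef_pos': array([180.30008161, 492.80317437, 247.72189873]), 'ee_rot': array([-2.66156200e-04,  1.74523164e-01,  9.84652830e-01, -6.31162899e-04]), 'force': array([ 0.54672478, -0.34149989, -0.2761836 ]), 'wrist_torque': array([-0.05185453,  0.03378792,  0.01372814]), 'grip_force': 0.0, 'grip_width': 0.9996411237197486}
17.0
top [-0.02588567  0.71140398 -0.70224446  0.00932932] [ 479.69092958 -134.26714024  924.99123537] 48.90510043312093 321.6656588530966 210.17685549557652
orange_cap {'position': [413.7, 235.3], 'confidence': 0.61} [ 475.9 -290.2   82. ]
orange_leg {'position': [394.8, 153.9], 'confidence': 0.79} [ 631.8 -253.5   82. ]
blue_leg {'position': [322.6, 161.0], 'confidence': 0.64} [ 616.6 -114.8   82. ]
side [ 0.06624326 -0.10085114  0.8683428  -0.48106305] [335.31111388 593.85647305 543.90162015] 46.09759471346577 316.64506307196865 197.55923587342025
orange_cap {'position': [353.1, 164.6], 'confidence': 0.6} [ 477.3 -267.4   82. ]
orange_leg {'position': [275.4, 177.0], 'confidence': 0.65} [ 620.3 -183.2   82. ]
blue_leg {'position': [265.7, 213.6], 'confidence': 0.87} [596.  -53.7  82. ]
```

View pics/top1.png

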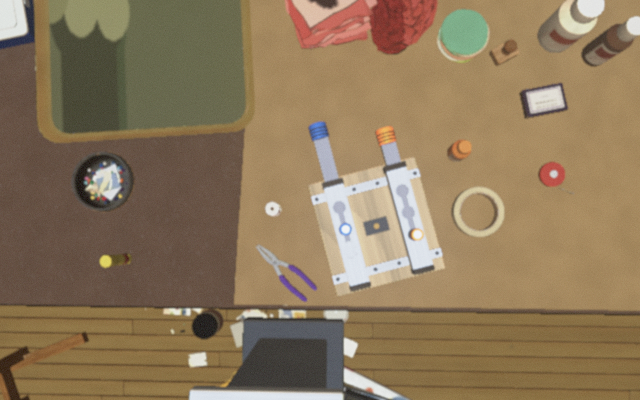

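View pics/side1.png

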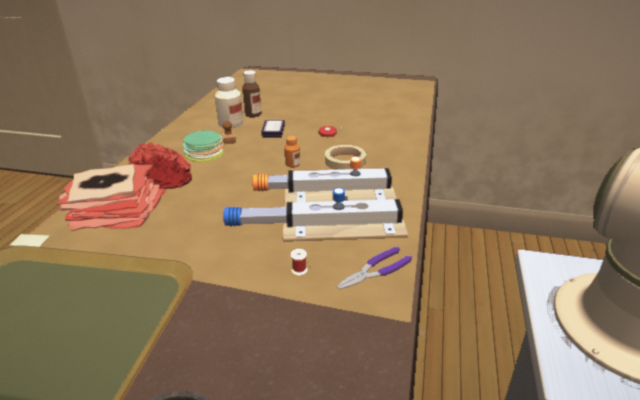

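The top view shows the orange cap at about (417,234), its foot at (386,135), and the blue cap at (345,229) with its foot at (318,131). The side view shows the orange cap at about (356,162). The network is a few pixels off in both views, so I'll refine with colour.

Run:
```python
from h import *
from scipy.optimize import least_squares
P={}
for n,roi in(("top",(400,218,34,32)),("side",(340,150,32,28))):
    p=capture(n); x,y,w,h=roi; I=p["pixels"]; hsv=cv2.cvtColor(I,cv2.COLOR_BGR2HSV)
    for nm,(x,y,w,h) in (("cap",roi),)+((("foot",(370,120,35,30)),("bfoot",(303,117,30,26)),("bcap",(335,218,22,22))) if n=="top" else ()):
        s=hsv[y:y+h,x:x+w].astype(int)
        m=((s[...,1]>150)&(s[...,2]>130)&((s[...,0]<17) if nm in("cap","foot") else (s[...,0]>95)&(s[...,0]<130))).astype(np.uint8)
        k,l,st,c=cv2.connectedComponentsWithStats(m); i=1+st[1:,4].argmax()
        print(n,nm,(c[i]+[x,y]).round(1),st[i]+[x,y,0,0,0],at_z(p,c[i]+[x,y],{"cap":75,"bcap":75}.get(nm,25)).round(1))
    x,y,w,h=roi; P[n]=cv2.resize(I[y-6:y+h+6,x-6:x+w+6],(390,390),interpolation=cv2.INTER_CUBIC)
cv2.imwrite("pics/crop.png",np.hstack([P["top"],P["side"]]))
```

```text
Traceback (most recent call last):
ValueError: attempt to get argmax of an empty sequence
```

Run:
```python
from h import *
P={}
for n,roi in(("top",(400,218,34,32)),("side",(340,150,32,28))):
    x,y,w,h=roi; I=cv2.imread(f"pics/{n}1.png")
    P[n]=cv2.resize(I[y:y+h,x:x+w],(w*12,h*12),interpolation=cv2.INTER_NEAREST)[:336,:384]
    print(n,cv2.cvtColor(I,cv2.COLOR_BGR2HSV)[{"top":232,"side":162}[n],{"top":range(406,426),"side":range(346,366)}[n]].tolist())
cv2.imwrite("pics/crop.png",np.hstack([P["top"],P["side"]]))
```

```text
top [[107, 15, 236], [103, 18, 228], [107, 25, 183], [129, 14, 128], [7, 64, 116], [14, 133, 165], [17, 141, 223], [22, 89, 240], [19, 20, 240], [120, 4, 245], [111, 7, 247], [107, 7, 247], [110, 6, 246], [115, 6, 245], [10, 6, 240], [19, 51, 240], [20, 82, 236], [18, 58, 228], [20, 41, 222], [20, 53, 215]]
side [[22, 68, 220], [22, 69, 219], [21, 69, 218], [19, 77, 211], [14, 106, 166], [11, 162, 148], [11, 185, 160], [11, 186, 174], [12, 182, 189], [12, 181, 202], [12, 179, 209], [11, 181, 211], [11, 184, 211], [10, 188, 201], [11, 172, 190], [14, 132, 168], [17, 112, 159], [17, 109, 152], [18, 106, 144], [17, 110, 151]]
```

View pics/crop.png

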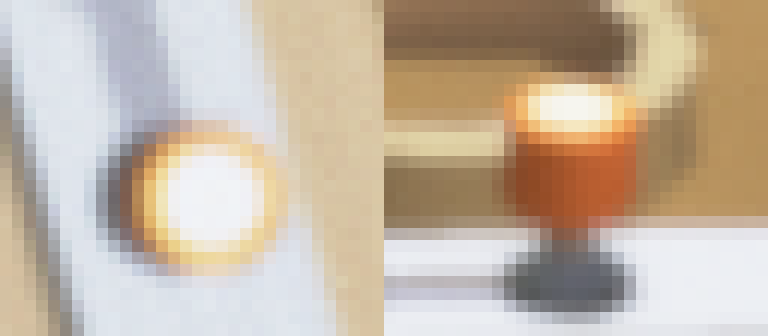

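Run:
```python
from h import *
t=capture("top"); s=capture("side")
A=at_z(t,(417,233.9),82);B=at_z(s,(355.1,158.4),82);print("cap",A,B)
print("bluecap",at_z(t,(345.5,229),82))
I=t["pixels"]; hsv=cv2.cvtColor(I,cv2.COLOR_BGR2HSV).astype(int)
for nm,(x,y,w,h),lo,hi in(("of",(370,120,35,27),0,18),("bf",(303,117,30,26),95,130)):
    q=hsv[y:y+h,x:x+w]; m=(q[...,0]>=lo)&(q[...,0]<=hi)&(q[...,1]>(150))
    v,u=np.nonzero(m); uv=np.array([u.mean()+x,v.mean()+y]);X=at_z(t,uv,32); print(nm,m.sum(),uv,X)
    C=A if nm=="of" else at_z(t,(345.5,229),82)
    print("yaw",np.degrees(np.arctan2(X[1]-C[1],X[0]-C[0])),np.linalg.norm((X-C)[:2]))
# tube edges via line segments
g=cv2.cvtColor(I,cv2.COLOR_BGR2GRAY)[155:300,300:450]; g=cv2.resize(g,None,fx=4,fy=4,interpolation=cv2.INTER_CUBIC)
L=cv2.createLineSegmentDetector().detect(g)[0][:,0]
for l in L:
    if np.hypot(l[2]-l[0],l[3]-l[1])>200:
        a=at_z(t,l[:2]/4+[300,155],46);b=at_z(t,l[2:]/4+[300,155],46);d=b-a; d*=np.sign(d[0]); print((l/4+[300,155,300,155]).round(0),np.degrees(np.arctan2(d[1],d[0])).round(1),np.linalg.norm(d).round())
```

```text
cap [ 478.59898747 -296.48187798   82.        ] [ 478.09417274 -296.15347926   82.        ]
bluecap [ 486.10503285 -160.32820795   82.        ]
of 177 [385.03954802 134.34463277] [ 680.87960906 -240.5212994    32.        ]
yaw 15.464011874450575 209.8786225984948
bf 9 [315.66666667 125.        ] [699.07648185 -98.35175245  32.        ]
yaw 16.225433357100425 221.80603941674727
[387. 174. 413. 267.] 15.6 193.0
[410. 265. 385. 176.] 15.7 183.0
```

The two views agree on the cap at (478.3, -296.3), with a yaw of 15.6°. Blue lies 44 mm further out and 129 mm to the side, as expected. The approach shift is (298, -789) mm with a turn of -144.3° in 30 rows.

{"fn": "drive_tool", "kwargs": {"commands": "0.1 -0.263 0 0 0 -0.107 60;0.1 -0.263 0 0 0 -0.107 60;0.1 -0.263 0 0 0 -0.107 60;0.1 -0.263 0 0 0 -0.107 60;0.1 -0.263 0 0 0 -0.107 60;0.1 -0.263 0 0 0 -0.107 60;0.1 -0.263 0 0 0 -0.107 60;0.1 -0.263 0 0 0 -0.107 60;0.1 -0.263 0 0 0 -0.107 60;0.1 -0.263 0 0 0 -0.107 60;0.1 -0.263 0 0 0 -0.107 60;0.1 -0.263 0 0 0 -0.107 60;0.1 -0.263 0 0 0 -0.107 60;0.1 -0.263 0 0 0 -0.107 60;0.1 -0.263 0 0 0 -0.107 60", "force": 40}}

```text
time_s: 1.8
eef_pos: [330.6, 97.2, 248.5]
ee_rot: [0.0, 0.723, 0.691, 0.0]
force: [1.3, 0.1, 1.0]
grip_width: 0.603
grip_force: 0.0
```

{"fn": "drive_tool", "kwargs": {"commands": "0.1 -0.263 0 0 0 -0.107 60;0.1 -0.263 0 0 0 -0.107 60;0.1 -0.263 0 0 0 -0.107 60;0.1 -0.263 0 0 0 -0.107 60;0.1 -0.263 0 0 0 -0.107 60;0.1 -0.263 0 0 0 -0.107 60;0.1 -0.263 0 0 0 -0.107 60;0.1 -0.263 0 0 0 -0.107 60;0.1 -0.263 0 0 0 -0.107 60;0.1 -0.263 0 0 0 -0.107 60;0.1 -0.263 0 0 0 -0.107 60;0.1 -0.263 0 0 0 -0.107 60;0.1 -0.263 0 0 0 -0.107 60;0.1 -0.263 0 0 0 -0.107 60;0.1 -0.263 0 0 0 -0.107 60;0 0 0 0 0 0 60;0 0 0 0 0 0 60;0 0 0 0 0 0 60"}}

```text
time_s: 3.3
eef_pos: [480.3, -295.5, 248.2]
ee_rot: [-0.0, 0.991, 0.135, -0.0]
force: [-0.3, 0.2, 0.5]
grip_width: 0.601
grip_force: 0.0
```

Run:
```python
from h import *
s=sense();print(s["time_s"],s["eef_pos"],s["force"],s["grip_width"],s["joints"])
q=s["ee_rot"];M=R.from_quat(np.r_[q[1:],q[0]]).as_matrix();print(M.round(3),np.degrees(np.arctan2(M[1,1],M[0,1])))
```

```text
3.3 [ 480.25729202 -295.50584161  248.15084881] [-0.32545984  0.22245173  0.49524447] 0.6005105296457534 [-7.59404788e-01  3.99476280e-01  1.37655877e+00  1.62345843e-04
  1.36621105e+00  5.40762176e-01]
[[ 0.964  0.267 -0.   ]
 [ 0.267 -0.964  0.001]
 [-0.    -0.001 -1.   ]] -74.49597612510463
```

{"fn": "drive_tool", "kwargs": {"commands": "-0.02 -0.008 -0.2 0 0 0 60;0 0 -0.25 0 0 0 60;0 0 -0.25 0 0 0 60;0 0 -0.25 0 0 0 60;0 0 -0.25 0 0 0 60;0 0 -0.2 0 0 0 60;0 0 -0.15 0 0 0 60;0 0 -0.1 0 0 0 60;0 0 -0.03 0 0 0 60;0 0 0 0 0 0 60;0 0 0 0 0 0 60"}}

```text
time_s: 4.22
eef_pos: [478.8, -296.8, 81.3]
ee_rot: [0.001, 0.991, 0.135, 0.0]
force: [0.7, 0.2, 0.6]
grip_width: 0.599
grip_force: 0.0
```

Run:
```python
from h import *
P=[]
for n,(x,y) in (("top",(377,195)),("side",(315,120))):
    p=capture(n); P.append(cv2.resize(p["pixels"][y:y+80,x:x+80],(400,400),interpolation=cv2.INTER_CUBIC))
cv2.imwrite("pics/c2.png",np.hstack(P)); s=sense();print(s["eef_pos"],s["force"])
```

```text
[ 478.83555428 -296.99729397   81.3965185 ] [0.37803384 0.55910023 0.3877005 ]
```

View pics/c2.png

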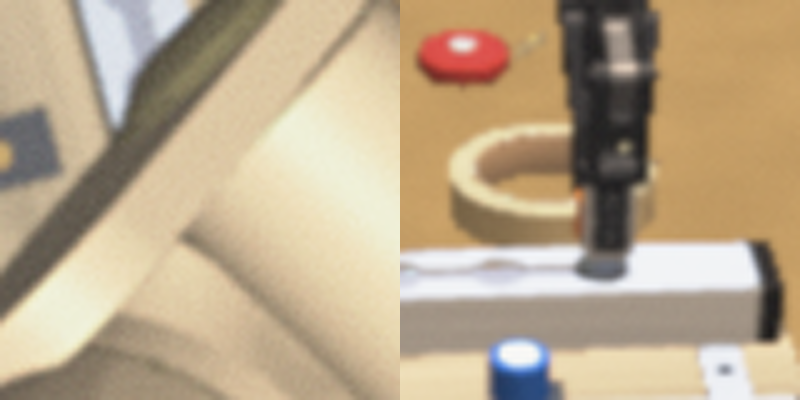

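The side view shows the near finger in front of the cap, over the first hole at crop (600,265), with its tip above the tube. Next I close on it.

{"fn": "drive_tool", "kwargs": {"commands": "0 0 0 0 0 0 5;0 0 0 0 0 0 5;0 0 0 0 0 0 5;0 0 0 0 0 0 5;0 0 0 0 0 0 5;0 0 0 0 0 0 5;0 0 0 0 0 0 5;0 0 0 0 0 0 5", "force": 40}}

```text
time_s: 4.98
eef_pos: [478.6, -296.9, 80.4]
ee_rot: [0.0, 0.991, 0.134, 0.0]
force: [0.0, 0.8, 3.8]
grip_width: 0.259
grip_force: 39.0
```

{"fn": "drive_tool", "kwargs": {"commands": "0 0 -0.03 0 0 0 5;0 0 -0.03 0 0 0 5;0 0 -0.03 0 0 0 5;0 0 -0.03 0 0 0 5;0 0 -0.015 0 0 0 5;0 0 0 0 0 0 5;0 0 0 0 0 0 5;0 0 0 0 0 0 5"}}

```text
time_s: 5.65
eef_pos: [478.6, -296.9, 67.1]
ee_rot: [0.0, 0.991, 0.134, 0.0]
force: [-1.1, 2.2, 7.3]
grip_width: 0.264
grip_force: 39.7
```

{"fn": "drive_tool", "kwargs": {"commands": "0 0 -0.012 0 0 0 5;0 0 0 0 0 0 5;0 0 0 0 0 0 5;0 0 0 0 0 0 5"}}

```text
time_s: 5.98
eef_pos: [479.0, -296.8, 66.8]
ee_rot: [0.0, 0.991, 0.134, 0.001]
force: [-0.7, 4.1, 15.2]
grip_width: 0.266
grip_force: 40.4
```

At the bottom stop (force rose to 15 N). Next I slide 45 mm along the leg, which is (+43.3, +12.1) mm.

{"fn": "drive_tool", "kwargs": {"commands": "0.02 0.006 0.005 0 0 0 5;0.036 0.01 0 0 0 0 5;0.036 0.01 0 0 0 0 5;0.036 0.01 0 0 0 0 5;0.036 0.01 0 0 0 0 5;0.036 0.01 0 0 0 0 5;0.036 0.01 0 0 0 0 5;0.036 0.01 0 0 0 0 5;0.036 0.01 0 0 0 0 5;0.036 0.01 0 0 0 0 5;0.036 0.01 0 0 0 0 5;0.036 0.01 0 0 0 0 5;0.017 0.005 0 0 0 0 5;0 0 0 0 0 0 5;0 0 0 0 0 0 5;0 0 0 0 0 0 5"}}

```text
time_s: 7.32
eef_pos: [522.4, -284.8, 66.9]
ee_rot: [0.0, 0.991, 0.134, 0.001]
force: [0.0, 2.5, 10.7]
grip_width: 0.262
grip_force: 39.7
```

{"fn": "drive_tool", "kwargs": {"commands": "0 0 0.03 0 0 0 5;0 0 0.03 0 0 0 5;0 0 0.03 0 0 0 5;0 0 0.02 0 0 0 5;0 0 0 0 0 0 5;0 0 0 0 0 0 60;0 0 0 0 0 0 60;0 0 0 0 0 0 60;0 0 0 0 0 0 60;0 0 0 0 0 0 60;0 0 0 0 0 0 60"}}

```text
time_s: 8.23
eef_pos: [521.7, -284.7, 76.9]
ee_rot: [-0.0, 0.991, 0.134, -0.0]
force: [0.4, 0.3, -0.1]
grip_width: 0.6
grip_force: 0.0
```

{"fn": "drive_tool", "kwargs": {"commands": "0 0 0.1 0 0 0 60;0 0 0.2 0 0 0 60;0 0 0.3 0 0 0 60;0 0 0.3 0 0 0 60;0 0 0.3 0 0 0 60;-0.2 0.3 0.2 0 0 0 60;-0.3 0.35 0 0 0 0 60;-0.3 0.35 0 0 0 0 60;-0.2 0.35 0 0 0 0 60;0 0.35 0 0 0 0 60;0 0.35 0 0 0 0 60;0 0.35 0 0 0 0 60;0 0.35 0 0 0 0 60;0 0.35 0 0 0 0 60;0 0.35 0 0 0 0 60;0 0 0 0 0 0 60;0 0 0 0 0 0 60"}}

```text
time_s: 9.65
eef_pos: [427.4, 54.8, 217.8]
ee_rot: [0.0, 0.991, 0.136, 0.0]
force: [0.3, -0.5, 0.5]
grip_width: 0.602
grip_force: 0.0
```

Run:
```python
from h import *
P=[]
for n,(x,y) in (("top",(300,110)),("side",(230,120))):
    p=capture(n); P.append(cv2.resize(p["pixels"][y:y+190,x:x+190],(400,400),interpolation=cv2.INTER_CUBIC))
    print(n,[proj(p,[478.4+43.3,-296.3+12.1,z]) for z in(82,72)],[b["position"] for b in boxes_of(p,"orange_cap")[:2]])
cv2.imwrite("pics/c3.png",np.hstack(P)); s=sense();print(s["time_s"],s["eef_pos"],s["force"])
```

```text
top [[np.float64(410.60286776461265), np.float64(211.22052346418982)], [np.float64(409.6778163833603), np.float64(211.46657310405618)]] [[407.4, 212.3]]
side [[np.float64(333.9943291565695), np.float64(158.99433454934476)], [np.float64(333.98740087173894), np.float64(163.1435596689901)]] [[334.3, 168.8]]
9.85 [427.64308682  52.55054624 217.3077832 ] [ 0.04191257  0.38288673 -0.02718461]
```

View pics/c3.png

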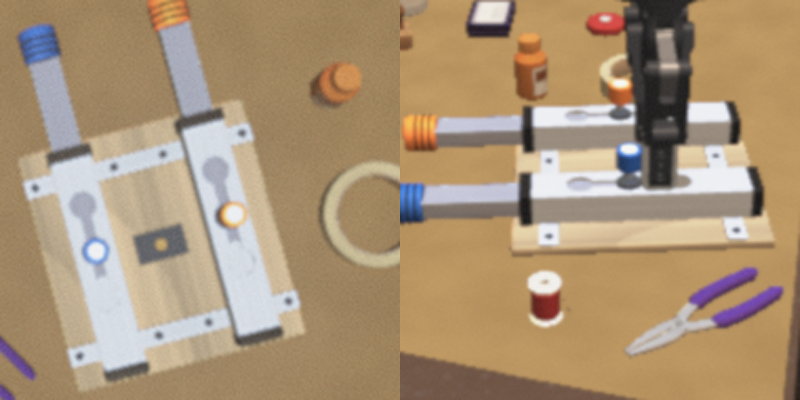

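The top view shows the orange cap in the second hole, level with blue, and the feet aligned. The height is ambiguous in the side view (dot at crop (621,86), hole at (621,113)), so I'll zoom in.

Run:
```python
from h import *
P=[]
p=capture("side"); t=capture("top")
for q,(x,y) in ((p,(318,148)),(t,(394,195))):
    P.append(cv2.resize(q["pixels"][y:y+32,x:x+32],(384,384),interpolation=cv2.INTER_NEAREST))
cv2.imwrite("pics/c4.png",np.hstack(P))
for z in (82,77,72,46):print(z,(np.array(proj(p,[478.4+43.3,-296.3+12.1,z]))-[318,148]+.5)*12,(np.array(proj(t,[478.4+43.3,-296.3+12.1,z]))-[394,195]+.5)*12)
```

```text
82 [197.93194988 137.93201459] [205.23441318 200.64628157]
77 [197.89027123 162.89260954] [199.65132166 202.13129925]
72 [197.84881046 187.72271603] [194.1337966  203.59887725]
46 [197.6366616  314.77485245] [166.45623715 210.96068836]
```

View pics/c4.png

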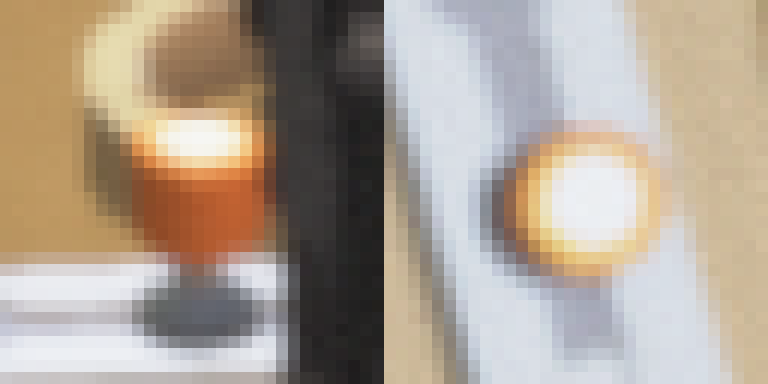

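The zoomed side view shows the dot at crop (198,140), against a predicted (198,138) for z = 82. The neck is visible above the hole, so the button is fully up in the second hole. The top view agrees: dot at (206,202), predicted (205,201).

```bash
python3 -c "
from rig import *
print(finish_job())"
```

```text
the job is handed in; nothing more can be done
None
```

The orange leg is now in its second hole with its button fully up, level with the blue leg, which was not touched; the job was handed in after about 10 of the 29 s allowed.

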